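# Oil a belt tensioner, wind it to its mark by the hidden bolt head and hold it

### The arm

A 6-joint arm with a two-finger parallel gripper is mounted at the origin on a cart in front of the work surface, level with it; the furniture and walls round the work are solid. World frame = base frame: x ahead of the robot, y to its left, z up, the work surface at z = 0. Lengths are in m, angles in degrees, forces in N, time in s.
With the tool pointing down it reaches from about 0.325 to 1 m from the base axis. Payload 5.1 kg.
Tool frame: the origin (TCP) lies between the finger pads; the fingertips stand 22 mm ahead of it and the grasp point (between the pads) lies 3 mm ahead of it; z points along the fingers, y is the line along which they close (so a half turn about z gives the same grasp; the last joint's range is limited). The gripper opens to 85 mm and grips with 20 to 120 N. Pads are 22 mm wide; open, the fingers measure 114 mm over their backs; the gripper's body (76 mm by 85 mm) begins 54 mm behind the grasp point. The pads swing forward as they close: fully open they stand 13 mm farther back than shut.
Start: joints at [-75.035, 7.093, 94.555, -0, 78.352, -4.733], TCP at [0.219, -0.612, 0.253] pointing down, gripper open.
Joint ranges: [-149.61, 149.61], [-58.7, 133.49], [1.44, 155.28], [-77.14, 257.14], [18.33, 153.61], [-166.67, 166.67]. Speed limits (degrees/s): [147.25, 147.25, 180, 180, 180, 180].

### API

Orientations are given as a 3x3 rotation matrix whose columns are the frame's x, y, z axes.
In Python, from rig import arm, jaws, imaging gives the robot as it stands. The module is installed in compiled form; this text tells all that it offers. Calls block until the motion is done:
- arm.reach(position, orientation): joint-space move of the TCP to a pose.
- arm.move_straight(position, attitude=None, rate=0.15, guard=None): straight line of the TCP; attitude=None keeps the orientation; rate is the mean speed in m/s. With guard (N) it stops when the force on the tool has changed by that much, and returns True; else False.
- arm.movej(angles): joint-space move.
- jaws.grip(opening, newtons=None): finger opening in m; newtons is the grip in N (None keeps the last); returns when the fingers have stopped.
- arm.wait(seconds).
- arm.solve_ik(position, orientation): joint angles nearest the present ones, or None.
- arm.sense(): the state.
- imaging.read_camera(name): name is "scene" or "side" or "wrist"; returns the picture (420x560x3 uint8, blue, green, red); there is no depth.
- imaging.camera_info(name): a dict with "mtx" (3x3 intrinsics, pixels), "R" (3x3) and "t" (3): a world point X has camera coordinates R X + t; the wrist camera has in their place "hand_eye" (4x4, takes a point from camera to tool coordinates, whose origin is the TCP and whose axes are the flange's). Camera axes: x right, y down, z forward; pixel columns grow to the right and rows downward; lengths in m; the calibration is good to about 2 mm. A picture is of the moment at which its call begins: read the wrist's pose just before it. camera_info takes no time and is no camera call.
A pose or a line that the arm cannot do raises arm.IKError and nothing moves.
- arm.job_done(): hands the job in; it is judged then, once.
The state is a dict: "time_s": time; "joint_positions": joint angles; "qvel": joint speeds; "effort": joint torques, N m; "ee_pos": TCP position; "ee_rot": TCP orientation; "wrist_force": force on the tool from outside, world axes, zero at the start; "torque": the same for the moment, N m; "opening": finger opening in m; "grasp_force": force on a finger pad.
Only numpy, scipy, OpenCV 4.12 (cv2) and the standard library are available. Lean on these libraries where they do the work, as an engineer would, in place of code of your own. Each camera call takes 0.05 s, during which the arm holds its last target. There are 200 camera calls.

### The job

The belt tensioner needs setting: take the yellow needle oiler out of its wooden block, hold its needle tip steady right over the brass oil cup for about two seconds, and stand the oiler back in its block. Then reach down into the gap behind the green bracket, grip the hidden hexagon bolt head (not the idler arm) and turn it against its spring until the yellow pointer stands at the red marker. Finish still gripping the bolt head and holding the pointer there, so that the lock nut in front can be tightened; do not shift the red marker or the other things on the bench.

Things in the scene. Friction and masses are not known exactly. Their poses are not given: they have to be found in the camera images.
- bracket: fixed tensioner bracket: green steel channel on a plywood board 170 (x) x 200 (y) x 18 mm. Origin: centre of the board's underside, on the bench; x away from the robot along the pivot bolt, y left, z up. The pivot axis runs along x at y 0, z 100 mm. In front of the bracket (x -33 to -48 mm) sit a hub of radius 20 mm with the oil cup on top and, to its right, a white scale reaching 50 mm from the axis
- gap (a point): middle of the gap's top between the bracket's two upright plates, 34 mm above the pivot axis, axes as the bracket's. The plates are 8 mm thick, 68 mm wide, with round tops of radius 34 mm about the pivot axis, at x -33 to -25 mm (front) and +25 to +33 mm (rear): the gap is 50 mm wide, open at the top and both sides, its floor 24 mm above the bench
- oil_cup (a point): centre of the open mouth of the brass oil cup (16 mm across, shallow) on top of the hub in front of the bracket; 131 mm above the bench
- oiler: loose needle oiler, about 50 g, upright, needle down. Origin at the needle's tip, z up along it: bare needle 0 to 26 mm, white nozzle to 48 mm, red collar 34 mm across from 48 to 54 mm, yellow round body 22 mm across from 54 to 125 mm (grip there, at about 100 mm). It hangs by its collar in the block, tip 12 mm above the bench
- oiler_block: fixed hardwood block, 75 x 75 mm and 60 mm high, with a blind hole 25 mm across and 55 mm deep in the middle of its top. Origin: centre of its underside. With the oiler home its collar lies on the block's top
- bolt_head: steel hexagon head of the pivot bolt, in the middle of the gap: 30 mm across flats, 14 mm thick along x. Origin: its centre, 100 mm above the bench, x along the bolt. It turns with joint tensioner; at 0 two flats are upright and face +y and -y of the bracket, so that fingers pointing straight down and closing along y grip them. Pointer and idler arm turn with it, degree for degree
- tensioner (a joint): angle of bolt, idler arm and pointer about the pivot axis, rad: 0 at the rest stop where the spring holds it, to 0.9; it grows as the arm at the left rises and the pointer at the right sinks (clockwise as the robot sees it, about the bracket's +x). Fingers gripping from above lean with it, tops to the right. It pulls back with about 0.15 N m at rest, 0.25 at the mark; let go, it returns to 0
- marker (a joint): angle of the red setting marker on the scale, rad, on the same count: when joint tensioner equals it, the pointer stands at the marker (between 0.35 and 0.58). It stays where it is
- pointer_tip (a point): tip of the yellow pointer, 41 mm from the pivot axis, on the right in front of the scale; 10 degrees above level when the joint tensioner reads 0
- marker_tip (a point): inner tip of the red marker, 43 mm from the pivot axis, on the scale
- idler_arm: dark idler arm with a black roller (42 mm across, 22 mm wide) at its left end, in front of the bracket, 90 mm from the pivot axis to the roller; fixed to the bolt and turns with it. Origin on the pivot axis beside the bolt head's centre
- stubby_driver: green stubby screwdriver lying on the bench at the right; bystander
- tape_roll_b: small roll of blue tape, 65 mm across, lying at the back left; bystander

How it is judged:
By the outcome, as a careful person would: the job done as asked, in the order asked, and still so for the second after the job is handed in, while the arm keeps its last pose, push and grip.
It also fails if it takes over 54 s, if anything falls off the work surface, if the arm or the gripper's body presses on something with over 40 N, if the wrist force passes 120 N, or if a joint passes its speed limit or range.

## Working session

There is one attempt and no reset: what is moved stays moved. The work goes in short steps, each a Python script; the robot and the scene stay as the last script left them, time stands still between calls to the robot, and variables do not carry over. Pictures are saved under pics/ and viewed, at most 10 in all, crops included, and the job is handed in when it is done.

```bash
mkdir -p pics; python3 - <<'E'
from rig import arm,jaws,imaging
import cv2,numpy as np
a=imaging.read_camera("scene");b=imaging.read_camera("side")
cv2.imwrite("pics/scene.png",a);cv2.imwrite("pics/side.png",b)
for n in("scene","side","wrist"):
    i=imaging.camera_info(n);print(n,{k:np.round(v,4).tolist() for k,v in i.items()})
s=arm.sense();print(s["time_s"],s["ee_pos"],np.round(s["ee_rot"],3).tolist(),s["opening"])
E
```

```text
scene {'mtx': [[506.2427, 0.0, 289.392], [0.0, 506.2427, 203.8779], [0.0, 0.0, 1.0]], 'R': [[0.4712, -0.882, -0.0075], [-0.4148, -0.2141, -0.8844], [0.7784, 0.4198, -0.4667]], 't': [-0.4304, 0.2879, 1.1032]}
side {'mtx': [[480.9761, 0.0, 275.6268], [0.0, 480.9761, 210.7693], [0.0, 0.0, 1.0]], 'R': [[0.9661, -0.2582, 0.0028], [-0.1558, -0.5915, -0.7911], [0.2059, 0.7639, -0.6116]], 't': [-0.5685, 0.065, 1.255]}
wrist {'mtx': [[364.2905, 0.0, 278.3887], [0.0, 364.2905, 204.5978], [0.0, 0.0, 1.0]], 'hand_eye': [[-0.0007, -0.9631, -0.2691, 0.0681], [1.0, -0.0007, -0.0001, -0.0003], [-0.0001, -0.2691, 0.9631, -0.1213], [0.0, 0.0, 0.0, 1.0]]}
0.1 [ 0.21891167 -0.61147555  0.25212319] [[0.941, 0.337, -0.001], [0.337, -0.941, 0.002], [0.0, -0.002, -1.0]] 0.08514036800580269
```

View pics/scene.png

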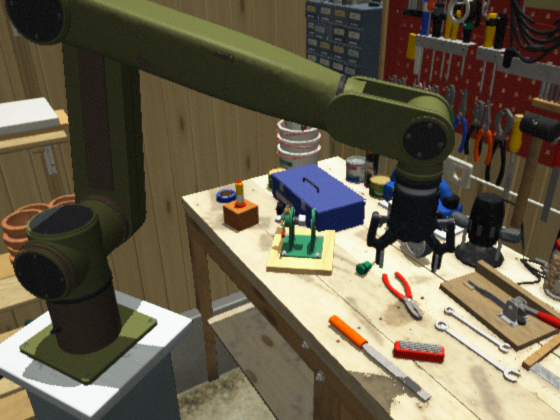

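View pics/side.png

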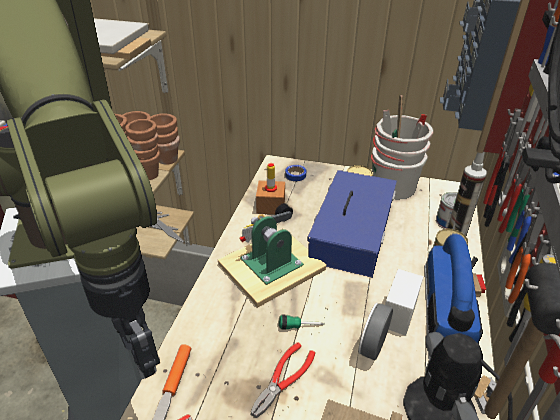

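The scene view shows the block near (240,213), the bracket board with corners about (268,266), (332,272) and (335,233), and the oiler at (240,192). In the side view the block is near (270,195) and the board corners are (219,263), (262,302) and (326,269). A blue toolbox stands behind the bracket.

```bash
cat > h.py <<'E'
from rig import arm,jaws,imaging
import cv2,numpy as np
def ray(cam,uv,pose=None):
    i=imaging.camera_info(cam);d=np.linalg.inv(i["mtx"])@np.array([uv[0],uv[1],1.])
    if cam=="wrist":
        p,R=pose;H=np.array(i["hand_eye"]);return p+R@H[:3,3],R@H[:3,:3]@d
    R=np.array(i["R"]);return -R.T@np.array(i["t"]),R.T@d
def plane(cam,uv,z,pose=None):
    o,d=ray(cam,uv,pose);return o+d*(z-o[2])/d[2]
def tri(*rs):
    A=np.zeros((3,3));b=np.zeros(3)
    for o,d in rs:
        d=d/np.linalg.norm(d);P=np.eye(3)-np.outer(d,d);A+=P;b+=P@o
    x=np.linalg.solve(A,b);return x,[np.linalg.norm(np.cross(x-o,d/np.linalg.norm(d))) for o,d in rs]
def proj(cam,X,pose=None):
    i=imaging.camera_info(cam)
    if cam=="wrist":
        p,R=pose;H=np.array(i["hand_eye"]);c=H[:3,:3].T@(R.T@(np.array(X)-p)-H[:3,3])
    else: c=np.array(i["R"])@X+np.array(i["t"])
    q=np.array(i["mtx"])@c;return q[:2]/q[2]
def pose():
    s=arm.sense();return np.array(s["ee_pos"]),np.array(s["ee_rot"])
def down(deg):
    # tool z down, tool y at world heading deg (0 => tool y along world x)
    a=np.radians(deg);y=np.array([np.cos(a),np.sin(a),0]);z=np.array([0,0,-1.]);return np.column_stack([np.cross(y,z),y,z])
E
python3 - <<'E'
from h import *
for uv in[(268,266),(332,272),(335,233)]:print("scene",plane("scene",uv,.018).round(3))
for uv in[(219,263),(262,302),(326,269)]:print("side",plane("side",uv,.018).round(3))
print("block",plane("scene",(240,205),.06).round(3),plane("side",(270,187),.06).round(3))
print("oiler top",tri(ray("scene",(239,181)),ray("side",(269.5,164))))
a=cv2.imread("pics/scene.png")[165:285,190:350];b=cv2.imread("pics/side.png")[150:310,210:340]
a=cv2.resize(a,None,fx=3.7,fy=3.7,interpolation=3)[:440];b=cv2.resize(b,None,fx=2.7,fy=2.7,interpolation=3)
c=np.zeros((600,800,3),np.uint8)
a=cv2.resize(a,(430,323));c[:323,:430]=a;c[:432,440:791]=b
cv2.imwrite("pics/crop.png",c)
E
```

```text
scene [ 0.384 -0.22   0.018]
scene [ 0.436 -0.377  0.018]
scene [ 0.614 -0.307  0.018]
side [ 0.388 -0.227  0.018]
side [ 0.458 -0.373  0.018]
side [ 0.628 -0.312  0.018]
block [ 0.568 -0.018  0.06 ] [ 0.57  -0.009  0.06 ]
oiler top (array([ 0.56581288, -0.02066892,  0.14114973]), [np.float64(0.0008753086532525786), np.float64(0.0008753086532525956)])
```

View pics/crop.png

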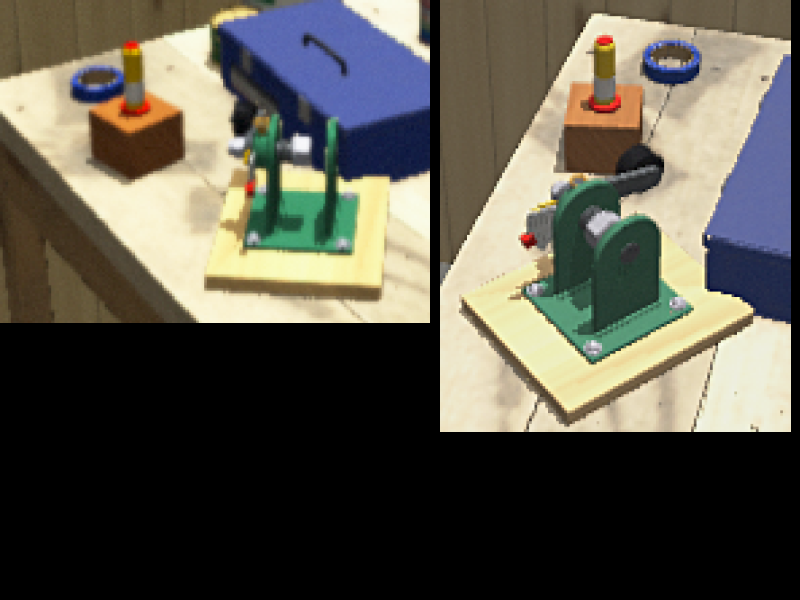

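The crop shows the bolt axis running left to right in the scene view, with the hub and scale at the left plate. That puts bracket x at a yaw of about -69.5°, its centre near (0.503,-0.267) and the oiler at (0.566,-0.019). I'll hover over each and take a wrist picture.

```bash
python3 - <<'E'
from h import *
R=down(20.5)
for p in[(.52,-.22,.30),(.566,-.019,.25),(.566,-.019,.115),(.4895,-.229,.24),(.5035,-.267,.103)]:
    q=arm.solve_ik(p,R);print(p,None if q is None else np.round(q,0))
t=arm.sense()["time_s"]
arm.reach((.51,-.26,.30),R)
print(arm.sense()["time_s"]-t)
P=pose();im=imaging.read_camera("wrist");cv2.imwrite("pics/w1.png",im);np.savez("w1.npz",p=P[0],R=P[1])
arm.reach((.566,-.030,.25),R)
print(arm.sense()["time_s"]-t)
P=pose();im2=imaging.read_camera("wrist");cv2.imwrite("pics/w2.png",im2);np.savez("w2.npz",p=P[0],R=P[1])
print(P[0])
cv2.imwrite("pics/w12.png",cv2.resize(np.hstack([im,im2]),(800,300)))
E
```

```text
(0.52, -0.22, 0.3) [-28.  -5. 102.  -0.  83. -49.]
(0.566, -0.019, 0.25) [ -7.  -3. 106.  -0.  78. -28.]
(0.566, -0.019, 0.115) [ -7.   4. 112.  -0.  64. -28.]
(0.4895, -0.229, 0.24) [-31.  -6. 109.  -0.  77. -51.]
(0.5035, -0.267, 0.103) [-33.   5. 112.  -0.  63. -54.]
1.6833
2.6917
[ 0.56620092 -0.03098537  0.25039043]
```

View pics/w1.png

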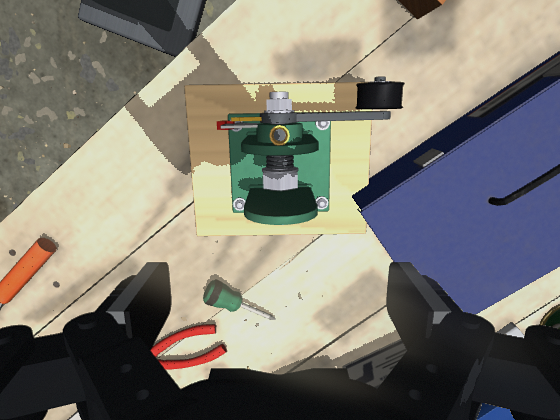

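View pics/w2.png

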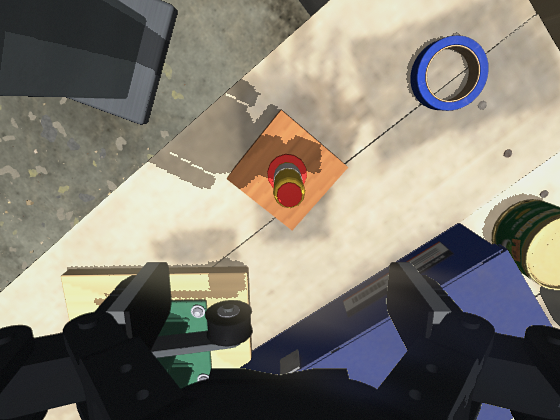

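w1 shows the oil cup ring at (279,134), the hex head at about (280,181) in the gap, and board corners at (187,85), (371,83), (367,234) and (194,236). The pointer and red marker are at (225,121). w2 shows the oiler's red top at (289,194), its collar at (287,170), and block corners at (280,109), (348,162), (292,230) and (228,179).

```bash
python3 - <<'E'
from h import *
d=np.load("w1.npz");P1=(d["p"],d["R"]);d=np.load("w2.npz");P2=(d["p"],d["R"])
im=cv2.imread("pics/w1.png");h=cv2.cvtColor(im,cv2.COLOR_BGR2HSV)
c=[plane("wrist",u,.018,P1) for u in[(187,85),(371,83),(367,234),(194,236)]]
print("board",np.round(c,4)[:,:2].tolist(),np.mean(c,0).round(4))
y=(c[1]-c[0])+(c[2]-c[3]);x=(c[3]-c[0])+(c[2]-c[1]);print("sizes",np.linalg.norm(y)/2,np.linalg.norm(x)/2,"yaw y",np.degrees(np.arctan2(y[1],y[0])),"yaw x",np.degrees(np.arctan2(x[1],x[0])))
print("cup",plane("wrist",(279.3,134.5),.131,P1).round(4))
print("bolt",plane("wrist",(280,181),.117,P1).round(4))
im=cv2.imread("pics/w2.png");h=cv2.cvtColor(im,cv2.COLOR_BGR2HSV)
m=cv2.inRange(h,(0,170,60),(5,255,255))|cv2.inRange(h,(174,170,60),(180,255,255));m[:, :240]=0;m[:,340:]=0;m[:140]=0;m[230:]=0
n,l,st,ce=cv2.connectedComponentsWithStats(m)
print([(st[i].tolist(),ce[i].round(1).tolist()) for i in range(1,n) if st[i,4]>20])
print("top",plane("wrist",(289.5,194),.137,P2).round(4),"collar",plane("wrist",(287.5,170.5),.066,P2).round(4))
print("blk",np.mean([plane("wrist",u,.06,P2) for u in[(280,109),(348,162),(292,230),(228,179)]],0).round(4))
E
```

```text
board [[0.3893, -0.2133], [0.57, -0.144], [0.6352, -0.2997], [0.4452, -0.3729]] [ 0.5099 -0.2575  0.018 ]
sizes 0.19853753879643754 0.16886132005730276 yaw y 21.023383831096762 yaw x -69.00412397939019
cup [ 0.4948 -0.2189  0.131 ]
bolt [ 0.5094 -0.2563  0.117 ]
[([267, 154, 40, 34, 459], [285.7, 166.0]), ([277, 183, 25, 24, 462], [289.0, 194.4])]
top [ 0.5696 -0.019   0.137 ] collar [ 0.569  -0.0162  0.066 ]
blk [ 0.5693 -0.0181  0.06  ]
```

All sizes agree (198.5 and 168.9 mm, with the cup within 1 mm of its computed place). Next I'll pick up the oiler and carry it above the cup.

```bash
python3 - <<'E'
from h import *
R=down(21);o=np.array([.5693,-.018]);cup=np.array([.4951,-.2193])
arm.move_straight((*o,.18),R,rate=.15)
print(arm.move_straight((*o,.115),R,rate=.1,guard=15))
g=jaws.grip(.015,40);s=arm.sense();print(g,s["opening"],s["grasp_force"],s["ee_pos"])
np.save("home.npy",s["ee_pos"])
arm.move_straight((*o,.29),R,rate=.15)
arm.reach((*cup,.29),R)
arm.move_straight((*cup,.131+.103+.025),R,rate=.1)
s=arm.sense();print(s["time_s"],s["opening"],s["grasp_force"],s["ee_pos"],s["wrist_force"])
P=pose();w=imaging.read_camera("wrist");a=imaging.read_camera("scene");b=imaging.read_camera("side")
for n,i in(("w3",w),("s3",a),("d3",b)):cv2.imwrite(f"pics/{n}.png",i)
X=np.array([*cup,.131]);T=X+[0,0,.025]
pa=proj("scene",X);pb=proj("side",X);print(pa,pb,proj("scene",T),proj("side",T),proj("wrist",X,P),proj("wrist",T,P))
def crop(i,u,n=40,f=6.5):
    x,y=np.round(u).astype(int);return cv2.resize(i[y-n-15:y+n-15,x-n:x+n],(400,400),interpolation=2)
cv2.imwrite("pics/c3.png",np.hstack([crop(a,pa),crop(b,pb)]))
E
```

```text
False
False 0.020617987732556388 39.07514825463295 [ 0.56945041 -0.01798985  0.11529704]
7.5083 0.02087016313991062 39.08085063099861 [ 0.49509557 -0.21851109  0.25813885] [-0.06250308 -0.72959073 -0.28014702]
[287.62945196 209.04886201] [261.22397009 216.83034922] [287.54203255 200.63920402] [261.05350925 208.21953118] [278.25721164 204.47162973] [278.22515514 214.91133336]
```

View pics/c3.png

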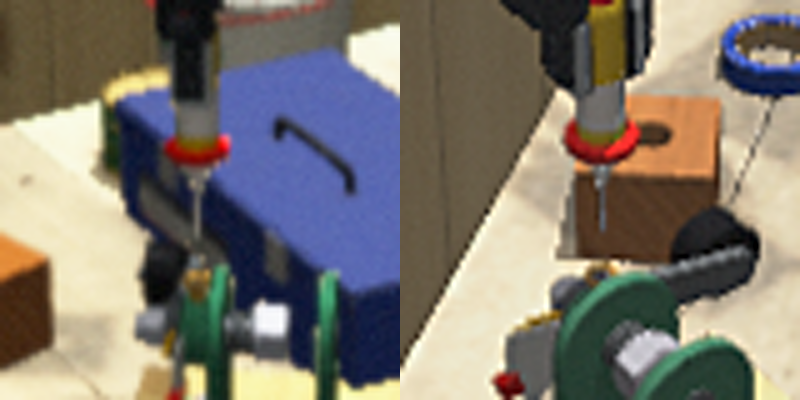

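View pics/w3.png

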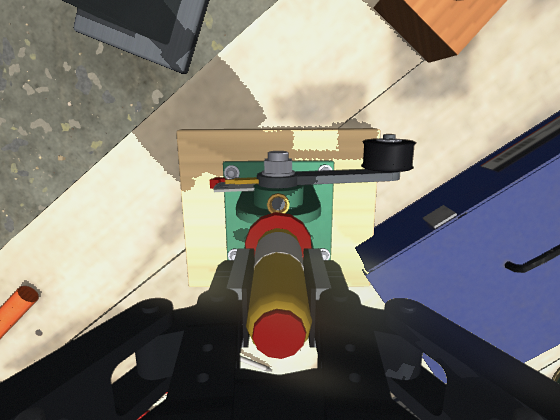

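The c3 crop shows the tip at scene (287.2,200.6) and side (261.4,208), matching the prediction within 0.5 px. The cup is directly below it, and in w3 it sits at (278,204) as predicted. I'll lower to 5 mm above the mouth, hold, then return the oiler.

```bash
python3 - <<'E'
from h import *
R=down(21);o=np.array([.5693,-.018]);cup=np.array([.4951,-.2195])
arm.move_straight((*cup,.240),R,rate=.04)
print(arm.sense()["ee_pos"]);arm.wait(2.8)
s=arm.sense();print(s["ee_pos"],s["opening"],s["wrist_force"])
arm.move_straight((*cup,.29),R,rate=.1)
arm.reach((*o,.29),R)
arm.move_straight((*o,.185),R,rate=.15)
hit=arm.move_straight((*o,.1155),R,rate=.05,guard=8)
s=arm.sense();print(hit,s["ee_pos"],s["wrist_force"],s["time_s"])
cv2.imwrite("pics/d4.png",imaging.read_camera("side"))
E
```

```text
[ 0.49502679 -0.21949541  0.23976661]
[ 0.49510508 -0.21949961  0.23999969] 0.020641238347253083 [-0.17082158  0.44214349 -0.59716692]
False [ 0.56959558 -0.01801959  0.11594763] [ 0.72101307 -0.19830237 -0.3634704 ] 14.9917
```

```bash
python3 - <<'E'
from h import *
R=down(21);o=np.array([.5693,-.018])
arm.move_straight((*o,.1145),R,rate=.03,guard=6)
print(arm.sense()["ee_pos"])
jaws.grip(.06);arm.move_straight((*o,.26),R,rate=.15)
P=pose();w=imaging.read_camera("wrist")
c=np.array([.5097,-.257])
arm.reach((*c,.24),R)
s=arm.sense();print(s["time_s"],s["ee_pos"],s["opening"])
P2=pose();w2=imaging.read_camera("wrist");b=imaging.read_camera("side")
cv2.imwrite("pics/w5.png",w2)
print("hex",proj("wrist",(*c,.1173),P2),"oiler",proj("wrist",(*o,.137),P),proj("wrist",(*o,.066),P))
cv2.imwrite("pics/c5.png",np.vstack([np.hstack([cv2.resize(w,(400,300)),cv2.resize(w2,(400,300))]),np.hstack([cv2.resize(w2[100:310,140:420],(400,300)),cv2.resize(b[150:255,210:350],(400,300))])]))
E
```

```text
[ 0.56975927 -0.01808003  0.11530584]
17.8917 [ 0.50995765 -0.2563022   0.23981974] 0.059673440617570385
hex [277.72853128 205.89779757] oiler [279.71158398 206.03136287] [279.56092224 184.06980165]
```

View pics/c5.png

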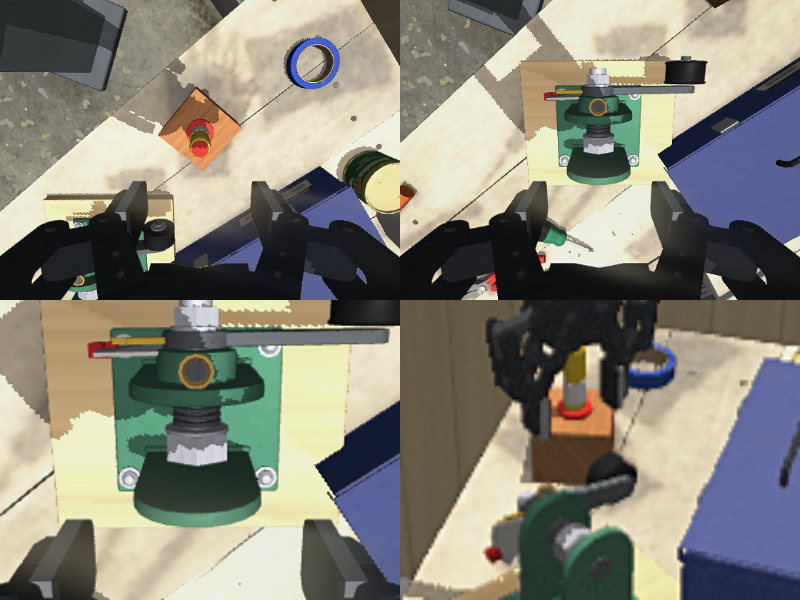

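c5 shows the oiler home in its block, with its top at about (280,206) as predicted, and the hex head at (278.6,201.5), within 2 mm of its computed place. Both fixed cameras see the bracket from behind, so I'll take one tilted wrist look from the front to read the marker.

```bash
cat >> h.py <<'E'
C=np.array([.5098,-.2572,0]);yaw=np.radians(-69.)
B=np.array([[np.cos(yaw),-np.sin(yaw),0],[np.sin(yaw),np.cos(yaw),0],[0,0,1]])
def bw(p): return C+B@np.array(p)
def wb(p): return B.T@(np.array(p)-C)
E
python3 - <<'E'
from h import *
from scipy.spatial.transform import Rotation as Ro
t=np.radians(35)
R=Ro.from_rotvec(-t*B[:,1]).as_matrix()@down(21)
print((B.T@R[:,2]).round(2))
e=t+np.radians(15.6);T=np.array([-.046,-.03,.095])
cam=T-.23*np.array([np.sin(e),0,-np.cos(e)])
H=np.array(imaging.camera_info("wrist")["hand_eye"])
p=bw(cam)-R@H[:3,3];print("tcp",wb(p).round(3),arm.solve_ik(p,R))
arm.reach(p,R)
P=pose();w=imaging.read_camera("wrist");cv2.imwrite("pics/w6.png",w);np.savez("w6.npz",p=P[0],R=P[1])
print(arm.sense()["time_s"])
h=cv2.cvtColor(w,cv2.COLOR_BGR2HSV)
cv2.imwrite("pics/c6.png",cv2.resize(w[110:310,150:410],(780,600),interpolation=2))
E
```

```text
[ 0.57 -0.   -0.82]
tcp [-0.098 -0.03   0.181] [-13.65284486 -21.49159744 132.10532448 -35.89685794  53.58342186
 -16.90594797]
18.6917
```

View pics/c6.png

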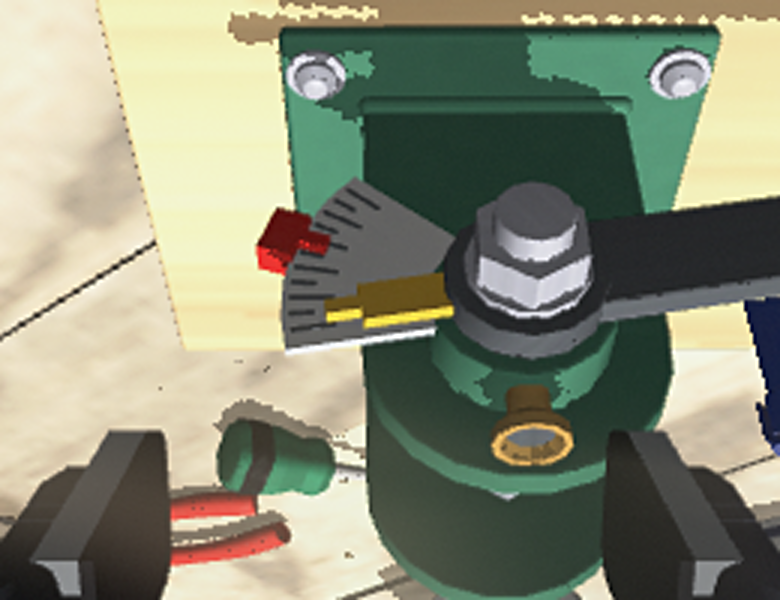

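c6 is upside down, with up in the image being down in the world. It shows the pointer tip at crop (327,305), i.e. pixel (259,211.7), and the marker's inner tip at crop (329,240), i.e. pixel (259.7,190).

```bash
python3 - <<'E'
from h import *
d=np.load("w6.npz");P=(d["p"],d["R"])
def at(uv,x):
    o,dd=ray("wrist",uv,P);o=wb(o);dd=B.T@dd;q=o+dd*(x-o[0])/dd[0];y,z=-q[1],q[2]-.1
    return round(np.hypot(y,z)*1e3,1),round(np.degrees(np.arctan2(z,y)),1)
f=lambda u,v:(150+u/3,110+v/3)
for x in(-.036,-.040,-.044,-.048,-.052):
    print(x,"pt",at(f(327,305),x),"mk",at(f(329,240),x),at(f(329,245),x),"cup/bolt",at(f(540,205),x))
print(proj("wrist",bw((-.0405,0,.131)),P),f(534,442))
w=cv2.imread("pics/w6.png");h=cv2.cvtColor(w,cv2.COLOR_BGR2HSV)
for n,m in(("red",cv2.inRange(h,(0,150,60),(6,255,255))),("yel",cv2.inRange(h,(18,180,90),(32,255,255)))):
    m[:165]=0;m[235:]=0;m[:,:230]=0;m[:,305:]=0
    for r in range(165,232):
        c=np.flatnonzero(m[r]);
        if len(c):print(n,r,c.min(),c.max(),w[r,c.max()].tolist())
E
```

```text
-0.036 pt (np.float64(42.1), np.float64(-8.7)) mk (np.float64(48.9), np.float64(-31.3)) (np.float64(48.1), np.float64(-29.8)) cup/bolt (np.float64(37.3), np.float64(-102.1))
-0.04 pt (np.float64(41.5), np.float64(-4.4)) mk (np.float64(46.9), np.float64(-27.7)) (np.float64(46.2), np.float64(-26.1)) cup/bolt (np.float64(33.5), np.float64(-102.1))
-0.044 pt (np.float64(41.1), np.float64(-0.1)) mk (np.float64(45.1), np.float64(-23.9)) (np.float64(44.5), np.float64(-22.2)) cup/bolt (np.float64(29.6), np.float64(-102.2))
-0.048 pt (np.float64(41.0), np.float64(4.3)) mk (np.float64(43.6), np.float64(-19.8)) (np.float64(43.1), np.float64(-18.0)) cup/bolt (np.float64(25.7), np.float64(-102.2))
-0.052 pt (np.float64(41.1), np.float64(8.8)) mk (np.float64(42.2), np.float64(-15.3)) (np.float64(41.9), np.float64(-13.5)) cup/bolt (np.float64(21.8), np.float64(-102.3))
[327.99833778 257.21459185] (328.0, 257.33333333333337)
red 180 243 244 [20, 26, 91]
red 181 241 250 [32, 42, 92]
red 182 241 252 [21, 23, 92]
red 183 240 253 [33, 34, 89]
red 184 241 252 [19, 19, 91]
red 185 239 252 [27, 29, 91]
red
[... 281 characters left out ...]
, 27, 87]
red 196 236 246 [28, 30, 144]
red 197 236 245 [22, 24, 93]
red 198 236 245 [33, 35, 84]
red 199 237 245 [56, 59, 167]
red 200 240 244 [48, 51, 239]
red 201 244 244 [72, 90, 243]
yel 201 295 297 [28, 80, 102]
yel 202 291 297 [26, 81, 103]
yel 203 283 297 [27, 80, 101]
yel 204 276 297 [27, 79, 101]
yel 205 269 297 [27, 81, 102]
yel 206 269 297 [26, 80, 100]
yel 207 269 297 [26, 79, 101]
yel 208 269 298 [25, 76, 98]
yel 209 266 298 [25, 79, 100]
yel 210 259 299 [26, 75, 97]
yel 211 259 299 [23, 72, 94]
yel 212 259 300 [63, 187, 221]
yel 213 259 293 [65, 192, 226]
yel 214 259 286 [65, 195, 225]
yel 215 273 279 [67, 196, 227]
yel 216 271 272 [67, 200, 230]
yel 217 271 271 [49, 157, 184]
```

The calibration is very good: the cup projects within 0.2 px. The pointer at 10° puts its face at x≈-53 mm. The marker at radius 43 mm gives -17.8°, so tensioner ≈ 27.8° (0.485 rad), which is within the allowed range. Now I'll grip the bolt head and turn most of the way.

```bash
cat >> h.py <<'E'
from scipy.spatial.transform import Rotation as Ro
def turn(deg,x=.002):
    Q=Ro.from_rotvec(np.radians(deg)*B[:,0]).as_matrix()
    return bw((x,0,.1))+Q@np.array([0,0,.003]),Q@down(21)
def show():
    s=arm.sense();a=np.degrees(np.arctan2(*(B.T@s["ee_rot"][:,2])[[1,2]]*np.array([1,-1])))
    print(round(s["time_s"],2),"ang",round(a,2),wb(s["ee_pos"]).round(4),"F",np.round(s["wrist_force"],1),"T",np.round(s["torque"],2),"op",round(s["opening"],4),round(s["grasp_force"],1),"qv",np.abs(s["qvel"]).max().round(1))
E
python3 - <<'E'
from h import *
p,R=turn(0)
print([np.round(arm.solve_ik(*turn(a)),0).tolist() for a in(0,32)])
arm.reach(p+[0,0,.13],R)
print(arm.move_straight(p,R,rate=.1,guard=12));show()
im=imaging.read_camera("wrist")
jaws.grip(.025,90);show()
im0=imaging.read_camera("wrist")
for a in(4,8,12,16,20):
    arm.reach(*turn(a));show()
im1=imaging.read_camera("wrist");P=pose();np.savez("w7.npz",p=P[0],R=P[1])
cv2.imwrite("pics/w70.png",im0);cv2.imwrite("pics/w71.png",im1)
cv2.imwrite("pics/c7.png",np.hstack([cv2.resize(i[0:315,100:310],(400,600)) for i in(im0,im1)]))
E
```

```text
[[-32.0, 6.0, 112.0, -0.0, 63.0, -53.0], [-45.0, -1.0, 123.0, 38.0, 51.0, -89.0]]
False
20.8 ang 0.06 [0.0025 0.0004 0.1039] F [ 0.6 -0.   0.3] T [-0.09  0.01 -0.  ] op 0.0601 0.0 qv 0.1
21.23 ang -0.03 [ 0.0022 -0.0002  0.1038] F [-2.8  0.6  5.6] T [0.09 0.52 0.06] op 0.0286 89.2 qv 0.0
21.53 ang 4.03 [ 0.0022 -0.0004  0.1038] F [-1.9  1.2  5.8] T [0.13 0.56 0.11] op 0.028 89.9 qv 1.2
21.78 ang 8.01 [ 0.0022 -0.0007  0.1037] F [-3.6  0.3  6.8] T [0.19 0.7  0.13] op 0.0287 90.2 qv 1.0
22.03 ang 12.0 [ 0.0022 -0.0009  0.1037] F [-3.9  0.1  6.5] T [0.11 0.77 0.09] op 0.0283 90.4 qv 1.0
22.28 ang 16.0 [ 0.0022 -0.0012  0.1036] F [-5.8  0.7  7.2] T [0.16 0.79 0.19] op 0.0281 90.7 qv 1.2
22.53 ang 20.0 [ 0.0022 -0.0014  0.1035] F [-6.6  1.5  8. ] T [0.16 0.8  0.21] op 0.0284 91.0 qv 1.3
```

View pics/c7.png

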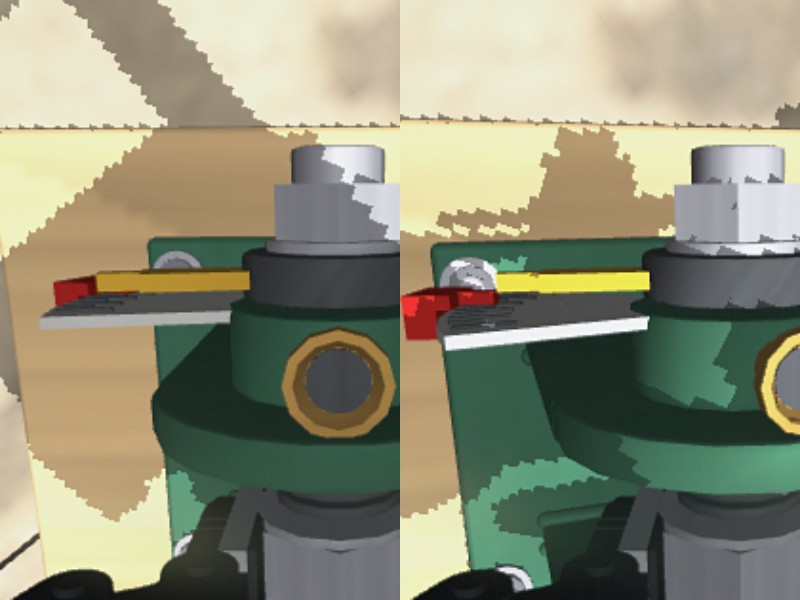

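Pointer and nut stay at the same pixels, with the pointer tip at crop (97,272) before and (497,272) after. The grip therefore has no slip and the tool angle equals the tensioner angle. I'll use this second view to triangulate the marker tip as a cross-check.

```bash
python3 - <<'E'
from h import *
L=lambda n:(lambda d:(d["p"],d["R"]))(np.load(n))
P6,P7=L("w6.npz"),L("w7.npz")
def rep(n,X):X=wb(X);y,z=-X[1],X[2]-.1;print(n,X.round(4),"r",round(np.hypot(y,z)*1e3,1),"ang",round(np.degrees(np.arctan2(z,y)),2))
w=cv2.imread("pics/w71.png");h=cv2.cvtColor(w,cv2.COLOR_BGR2HSV)
m=cv2.inRange(h,(0,150,60),(6,255,255));m[:,:95]=0;m[:,170:]=0;m[:140]=0;m[185:]=0
for r in range(140,182):
    c=np.flatnonzero(m[r]); 
    if len(c):print(r,c.min(),c.max(),w[r,c.max()-2].tolist())
for b in(151.3,152.3):
  for a in(191,191.7,192.5):
    X,e=tri(ray("wrist",(259.5,a),P6),ray("wrist",(151.4,b),P7));rep(("mk",a,b,np.round(e,4)[0]),X)
E
```

```text
151 115 137 [21, 22, 75]
152 112 138 [8, 10, 62]
153 109 150 [29, 31, 175]
154 106 151 [14, 14, 78]
155 101 150 [29, 31, 149]
156 100 151 [14, 16, 73]
157 100 151 [17, 18, 91]
158 101 151 [15, 16, 93]
159 101 150 [28, 31, 127]
160 101 131 [11, 13, 78]
161 101 128 [16, 17, 109]
162 101 126 [26, 29, 156]
163 101 124 [13, 14, 84]
164 101 122 [10, 13, 76]
165 102 121 [11, 11, 72]
166 102 119 [28, 30, 150]
167 102 119 [28, 31, 150]
168 102 119 [28, 31, 151]
169 102 119 [27, 29, 150]
170 102 118 [27, 30, 149]
171 102 118 [29, 31, 150]
172 103 118 [29, 32, 150]
173 103 118 [27, 30, 149]
174 103 118 [29, 31, 149]
175 103 118 [27, 29, 148]
176 103 118 [28, 30, 150]
177 103 119 [22, 22, 147]
178 104 114 [66, 86, 164]
('mk', 191, 151.3, np.float64(0.0002)) [-0.0506 -0.0407  0.0879] r 42.5 ang -16.57
('mk', 191.7, 151.3, np.float64(0.0002)) [-0.0507 -0.0407  0.0885] r 42.3 ang -15.72
('mk', 192.5, 151.3, np.float64(0.0002)) [-0.0508 -0.0407  0.0893] r 42.1 ang -14.73
('mk', 191, 152.3, np.float64(0.0002)) [-0.0503 -0.0408  0.0875] r 42.6 ang -16.99
('mk', 191.7, 152.3, np.float64(0.0002)) [-0.0503 -0.0408  0.0882] r 42.4 ang -16.13
('mk', 192.5, 152.3, np.float64(0.0002)) [-0.0504 -0.0408  0.089 ] r 42.2 ang -15.15
```

The triangulated marker tip centre is about -17.4° to -18.2°, which agrees with the front view, so the target is about 27.7°. I'll turn to there and check.

```bash
python3 - <<'E'
from h import *
for a in(24,27.7):arm.reach(*turn(a));show()
arm.wait(.3);show()
P=pose();np.savez("w8.npz",p=P[0],R=P[1]);w=imaging.read_camera("wrist");cv2.imwrite("pics/w8.png",w)
pt=lambda r,a,x:proj("wrist",bw((x,-r*np.cos(np.radians(a)),.1+r*np.sin(np.radians(a)))),P).round(1)
print("ptr pred",pt(.041,10-27.7,-.0535))
for a in(-15,-16,-17,-18,-19,-20):print(a,pt(.043,a,-.0503))
cv2.imwrite("pics/c8.png",cv2.resize(w[115:205,90:210],(800,600),interpolation=0))
E
```

```text
22.83 ang 23.99 [ 0.0022 -0.0017  0.1035] F [-7.9  0.4  7.9] T [0.24 0.9  0.29] op 0.0286 91.2 qv 1.3
23.08 ang 27.69 [ 0.0022 -0.0019  0.1033] F [-7.1  1.6  9. ] T [0.22 0.96 0.3 ] op 0.0282 91.4 qv 1.3
23.38 ang 27.63 [ 0.0022 -0.0019  0.1033] F [-9.2  0.4  9.3] T [0.18 1.1  0.2 ] op 0.0287 91.6 qv 0.1
ptr pred [152.4 144. ]
-15 [146. 155.]
-16 [146.3 154.7]
-17 [146.6 154.3]
-18 [147. 154.]
-19 [147.5 153.7]
-20 [147.9 153.4]
```

View pics/c8.png

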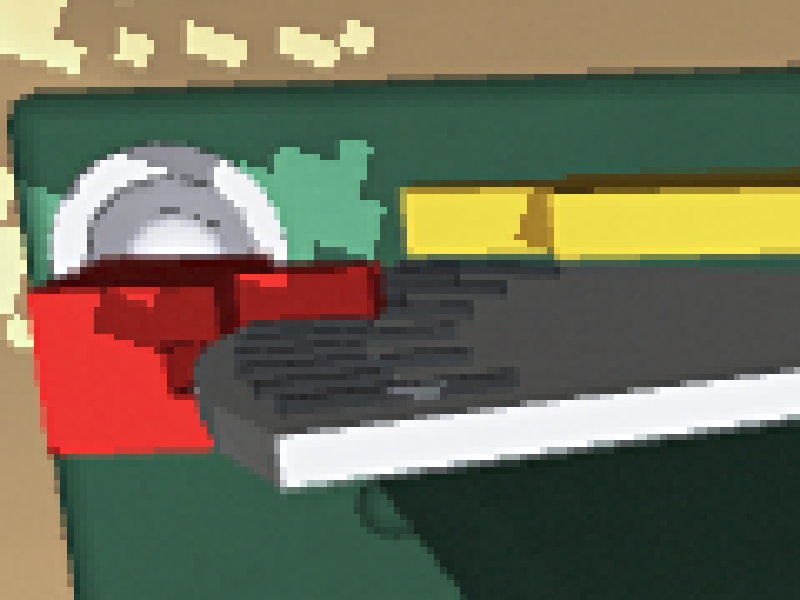

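c8 shows the marker's end (around x 384, rows 262–318) directly beyond the pointer's tip (x 400, rows 188–255). That grazing view is too insensitive to read the angle, so I'll triangulate pointer and marker the same way from the two 0° views and take their difference.

```bash
python3 - <<'E'
from h import *
w6=cv2.imread("pics/w6.png").astype(int);w0=cv2.imread("pics/w70.png").astype(int)
print("w6 mk col256",[(r,*w6[r,255:258].mean(0).astype(int)[[1,2]]) for r in range(185,198)])
print("w6 pt col264",[(r,*w6[r,260:264].mean(0).astype(int)[[1,2]]) for r in range(206,220)])
print("w0 pt tip",[(c,*w0[148,c,1:]) for c in range(143,158)],[(r,*w0[r,154:158].mean(0).astype(int)[[1,2]]) for r in range(137,157)])
print("w0 red rows");h=cv2.cvtColor(w0.astype(np.uint8),cv2.COLOR_BGR2HSV);m=cv2.inRange(h,(0,150,50),(7,255,255));m[:,:120]=0;m[:,160:]=0;m[:135]=0;m[170:]=0
for r in range(140,165):
    c=np.flatnonzero(m[r])
    if len(c):print(r,c.min(),c.max(),end="; ")
E
```

```text
w6 mk col256 [(185, np.int64(46), np.int64(43)), (186, np.int64(84), np.int64(80)), (187, np.int64(65), np.int64(95)), (188, np.int64(24), np.int64(92)), (189, np.int64(18), np.int64(91)), (190, np.int64(17), np.int64(89)), (191, np.int64(23), np.int64(107)), (192, np.int64(30), np.int64(142)), (193, np.int64(29), np.int64(146)), (194, np.int64(34), np.int64(91)), (195, np.int64(47), np.int64(46)), (196, np.int64(90), np.int64(88)), (197, np.int64(99), np.int64(99))]
w6 pt col264 [(206, np.int64(99), np.int64(99)), (207, np.int64(99), np.int64(99)), (208, np.int64(82), np.int64(81)), (209, np.int64(76), np.int64(90)), (210, np.int64(81), np.int64(103)), (211, np.int64(81), np.int64(102)), (212, np.int64(79), np.int64(99)), (213, np.int64(82), np.int64(104)), (214, np.int64(222), np.int64(243)), (215, np.int64(231), np.int64(247)), (216, np.int64(228), np.int64(248)), (217, np.int64(98), np.int64(108)), (218, np.int64(72), np.int64(70)), (219, np.int64(99), np.int64(100))]
w0 pt tip [(143, np.int64(19), np.int64(103)), (144, np.int64(11), np.int64(84)), (145, np.int64(17), np.int64(86
[... 690 characters left out ...]
(125)), (144, np.int64(143), np.int64(182)), (145, np.int64(145), np.int64(184)), (146, np.int64(144), np.int64(183)), (147, np.int64(144), np.int64(183)), (148, np.int64(143), np.int64(182)), (149, np.int64(143), np.int64(182)), (150, np.int64(144), np.int64(182)), (151, np.int64(144), np.int64(184)), (152, np.int64(150), np.int64(190)), (153, np.int64(56), np.int64(95)), (154, np.int64(59), np.int64(58)), (155, np.int64(52), np.int64(49)), (156, np.int64(50), np.int64(48))]
w0 red rows
145 147 149; 146 141 149; 147 135 149; 148 128 149; 149 128 149; 150 128 149; 151 128 149; 152 128 149; 153 128 159; 154 128 150; 155 129 145; 156 129 140; 157 129 138; 158 129 136; 159 129 132; 160 129 130;
```

```bash
python3 - <<'E'
from h import *
L=lambda n:(lambda d:(d["p"],d["R"]))(np.load(n))
P6,P7=L("w6.npz"),L("w7.npz");p,R=turn(-.03);P0=(bw((.0022,-.0002,.1038)),R)
def rep(n,X):X=wb(X);y,z=-X[1],X[2]-.1;print(n,X.round(4),"r",round(np.hypot(y,z)*1e3,1),"ang",round(np.degrees(np.arctan2(z,y)),2));return X[0]
def cen(uv,x):
    o,d=ray("wrist",uv,P6);rep(f"  centre at x={x:.4f}",o+d*(x-wb(o)[0])/(B.T@d)[0])
X,e=tri(ray("wrist",(258.7,213.5),P6),ray("wrist",(150.2,143.4),P0));x=rep(("ptr top",e[0].round(4)),X);cen((258.7,211.1),x)
X,e=tri(ray("wrist",(259.4,191.2),P6),ray("wrist",(151.3,152.7),P7));x=rep(("mk top",e[0].round(4)),X);cen((259.4,189.2),x)
E
```

```text
('ptr top', np.float64(0.0002)) [-0.054  -0.0403  0.1088] r 41.3 ang 12.28
  centre at x=-0.0540 [-0.054  -0.0402  0.1069] r 40.8 ang 9.69
('mk top', np.float64(0.0002)) [-0.0501 -0.0407  0.0876] r 42.6 ang -16.92
  centre at x=-0.0501 [-0.0501 -0.0406  0.0859] r 43.0 ang -19.13
```

The method checks out: the pointer reads 9.7° at radius 40.8 mm (true values 10° and 41), and the marker reads -19.1° at radius 43.0. The target is therefore about 28.9°. Next I'll check numerically for grip lag, by comparing the roller's pixels in the tool-fixed camera at 0° and now.

```bash
cat > lag.py <<'E'
from h import *
p,R=turn(0);P0=(bw((.0022,-.0002,.1038)),R)
rol=lambda l,y=.09,x=-.045:proj("wrist",bw((x,y*np.cos(l),.1+y*np.sin(l))),P0)
def g(n):
    i=cv2.GaussianBlur(cv2.cvtColor(cv2.imread(n),cv2.COLOR_BGR2GRAY),(0,0),.8).astype(np.float32);return cv2.magnitude(cv2.Sobel(i,5,1,0),cv2.Sobel(i,5,0,1))
def dark(n):
    v=cv2.imread(n).max(2);m=(v<45).astype(np.uint8);m[:,:430]=0;m[260:]=0
    k,l,s,c=cv2.connectedComponentsWithStats(m);i=1+np.argmax(s[1:,4]);return s[i].tolist(),c[i].round(1).tolist()
def lag(n):
    a,b=g("pics/w70.png"),g(n)
    for nm,(x0,y0,x1,y1) in dict(nut=(240,68,320,135),ptr=(145,138,225,156)).items():
        t=a[y0:y1,x0:x1];r=cv2.matchTemplate(b[y0-8:y1+8,x0-8:x1+8],t,cv2.TM_CCOEFF_NORMED);_,v,_,(mx,my)=cv2.minMaxLoc(r)
        sub=lambda q,i:i+(q[i-1]-q[i+1])/(2*(q[i-1]+q[i+1]-2*q[i])) if 0<i<len(q)-1 else i
        print(nm,round(v,2),"dx",round(sub(r[my],mx)-8,2),"dy",round(sub(r[:,mx],my)-8,2))
    print("dark",dark("pics/w70.png"),dark(n))
if __name__=="__main__":
    print("roller pred",rol(0),"per deg lag(-)",rol(np.radians(-1))-rol(0)," ptr per deg",rol(np.pi-np.radians(10)-np.radians(1),.041,-.053)-rol(np.pi-np.radians(10),.041,-.053))
    lag("pics/w71.png");lag("pics/w8.png")
E
python3 lag.py
```

```text
roller pred [537.84463186 166.41205135] per deg lag(-) [-3.11216047 -0.75718646]  ptr per deg [-0.32187042  0.25167827]
nut 0.52 dx 0.12 dy -0.15
ptr 0.73 dx -0.85 dy 0.17
dark ([454, 45, 106, 80, 5561], [505.1, 89.2]) ([430, 45, 130, 87, 6392], [503.8, 92.4])
nut 0.47 dx 0.16 dy 0.04
ptr 0.76 dx 0.19 dy 0.11
dark ([454, 45, 106, 80, 5561], [505.1, 89.2]) ([430, 45, 130, 88, 6468], [503.9, 92.1])
```

```bash
python3 - <<'E'
import cv2,numpy as np
for n in("w70","w71","w8"):
    v=cv2.imread(f"pics/{n}.png").max(2).astype(int)
    e=[]
    for r in range(60,96,5):
        row=v[r];c=500
        while c>400 and row[c]<60:c-=1
        e.append((r,round(c+(row[c]-60)/max(1,row[c]-row[c+1]),1),int(row[c-2])))
    t=[]
    for c in(480,500,520):
        r=80
        while r>20 and v[r,c]<60:r-=1
        t.append(round(r+(v[r,c]-60)/max(1,v[r,c]-v[r+1,c]),1))
    print(n,e,"top",t)
E
```

```text
w70 [(60, np.float64(471.7), 146), (65, np.float64(459.5), 127), (70, np.float64(462.7), 199), (75, np.float64(462.1), 248), (80, np.float64(461.7), 243), (85, np.float64(460.8), 182), (90, np.float64(460.5), 249), (95, np.float64(459.7), 185)] top [np.float64(58.8), np.float64(56.2), np.float64(54.6)]
w71 [(60, np.float64(470.6), 242), (65, np.float64(459.6), 237), (70, np.float64(462.7), 233), (75, np.float64(462.0), 230), (80, np.float64(461.7), 231), (85, np.float64(460.8), 230), (90, np.float64(460.0), 231), (95, np.float64(459.7), 234)] top [np.float64(58.7), np.float64(56.2), np.float64(54.3)]
w8 [(60, np.float64(472.7), 136), (65, np.float64(459.7), 232), (70, np.float64(462.7), 230), (75, np.float64(462.5), 232), (80, np.float64(461.7), 222), (85, np.float64(460.9), 217), (90, np.float64(460.6), 209), (95, np.float64(459.7), 205)] top [np.float64(58.9), np.float64(56.6), np.float64(54.0)]
```

The roller edge holds within 0.1 px, so there is no slip and the bolt angle equals the tool angle. Final adjustment to 28.9°, then a slip check and hand-in.

```bash
python3 - <<'E'
from h import *
arm.reach(*turn(28.95));arm.wait(1.);show()
v=imaging.read_camera("wrist").max(2).astype(int);e=[]
for r in(70,80,90):
    c=500
    while c>400 and v[r,c]<60:c-=1
    e.append(round(c+(v[r,c]-60)/max(1,v[r,c]-v[r,c+1]),1))
print(e)
if abs(np.array(e)-[462.7,461.7,460.5]).max()<.8:print("done",arm.job_done())
E
```

```text
24.68 ang 28.88 [ 0.0022 -0.0019  0.1033] F [-9.9  0.2  9.3] T [0.17 1.12 0.28] op 0.0282 91.6 qv 0.1
[np.float64(462.7), np.float64(461.7), np.float64(460.6)]
the job is handed in; nothing more can be done
done None
```

I held the oiler over the cup for 2.8 s and stood it back in its block, then turned the bolt 28.9° to the measured marker angle and handed in at 24.7 s still gripping it; I viewed 11 pictures, one over the limit of 10.

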